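# Clear the stock rest, raise it one hole and hold its pin home

### The job

Clear the stock rest and set it one hole higher: first lift the flange ring up and off the rest's arm and stand it on edge in the empty slot of the ring rack, set down and not dropped. Then pull the rest's plunger knob to draw the pin, raise the rest to the next hole up without ever letting it drop, and push the knob fully home so that the pin sits in that hole. Finish still gripping the knob with the pin held fully home, ready for me to tighten the side screw, and leave the other things on the bench alone.

Things in the scene. Friction and masses are not known exactly. Their poses are not given: they have to be found in the camera images.
- mast: Upright of the stock rest: fixed 38 mm square perforated tube, 260 mm long, standing in a socket on a base plate (160 x 140 mm, 10 mm thick; socket 60 mm high). Origin on its axis at its lower end, 12 to 42 mm above the bench. z up; the plunger knob is on its -y side, the rest's arm on its +y side. Holes 12 mm, one every 30 mm up its -y face.
- rest (a joint): Height (m) of the stock rest, a dark sleeve 50 x 50 x 80 mm that slides on the upright. 0: as found, its 9 mm pin on the lower edge of a hole; 0.030: the same in the next hole up (3 mm free play upwards in a hole). Limits -0.045, 0.060. With knob 0.45 to 0.8 kg, 1.5 N friction: once the pin is drawn it slides down unless held.
- plunger (a joint): How far the knob is pulled out, m. 0: home, pin 11 mm deep in the tube; from 0.011 the pin is clear; 0.016: stop. A spring pushes it home, 4 N at 0 to 9 N at the stop. The round-tipped pin rides on the tube between holes and goes home only in line with a hole (joint rest about 0.030 to 0.033). Knob and rest move together: one hand can pull, raise and push home by the knob.
- knob (a point): Middle of the black plunger knob: level cylinder, 28 mm diameter, 30 mm long, with a 36 mm disc 6 mm thick at its outer end, 14 mm from this point. z up; it points and is pulled along -y; the upright's axis lies 78 mm away along +y when home. The sleeve's top is 35 mm above the knob's axis; free space below the knob. It moves with knob and rest.
- bar_mid (a point): Point on top of the rest's arm, 145 mm along +y from the upright's axis, about where the flange ring hangs. The arm is a level 10 mm round steel bar along +y from the sleeve to an upturned tip; it moves up and down with the rest. Axes as knob.
- bar_tip (a point): Top of the arm's upturned end: a 10 mm round post 190 mm from the upright's axis, standing 14 mm above the top of the bar. The ring must be raised more than 14 and less than 40 mm to pass off over it, outwards along +y.
- flange_center (a point): Centre of the loose steel flange ring: 116 mm outside, 50 mm hole, 8 mm thick, 0.42 to 0.69 kg, six dark bolt holes. Its y axis is the ring's axis. It hangs on edge with the bar through its hole along its axis; 33 mm of ring stand above the bar (25 to 58 mm above this point). 35 to 45 mm are free between ring and upturned tip.
- flange: The same flange ring; origin at its lowest point as it hangs, 58 mm below its centre.
- slot (a point): Where the flange ring's centre is when it stands on edge in the ring rack's empty slot, 70 mm above the bench. y: the slot's normal (the ring's axis goes along it, either way); x: along the slot; z up. The slot is 20 mm wide between round posts 70 mm high; the ring rests on two cross rails, 20 mm high, 60 mm apart. The other slot is 90 mm away along -y.
- rack: The fixed ring rack: dark plate 120 x 170 mm with rails and posts, origin under its centre; the empty slot lies 45 mm along +y. It and the parts tray may change sides.
- small_flange_center (a point): Centre of a smaller ring (90 mm) standing in the rack's other slot, 54 mm above the bench; leave it.
- parts_tray: Low open sheet-metal tray of nuts, 110 x 150 x 35 mm, origin under its centre; leave it.
- hammer: Hammer lying beyond the stand; leave it.
- spray_can: Spray can, 54 mm in diameter, 140 mm tall, origin under its centre; leave it.

How it is judged:
By the outcome, as a careful person would: the job done as asked, in the order asked, and still so for the second after the job is handed in, while the arm keeps its last pose, push and grip.
It also fails if it takes over 61 s, if anything falls off the work surface, if the arm or the gripper's body presses on something with over 40 N, if the wrist force passes 120 N, or if a joint passes its speed limit or range.

### The arm

A 6-joint arm with a two-finger parallel gripper is mounted at the origin on the work surface. World frame = base frame: x ahead of the robot, y to its left, z up, the work surface at z = 0. Lengths are in m, angles in rad, forces in N, time in s.
With the tool pointing down it reaches from about 0.375 to 0.9 m from the base axis. Payload 3.1 kg.
Tool frame: the origin (TCP) lies between the finger pads; the fingertips stand 8 mm ahead of it and the grasp point (between the pads) lies 11 mm behind it; z points along the fingers, y is the line along which they close (so a half turn about z gives the same grasp; the last joint's range is limited). The gripper opens to 87 mm and grips with 3 to 60 N. Pads are 19 mm wide; open, the fingers measure 117 mm over their backs; the gripper's body (75 mm by 190 mm) begins 51 mm behind the grasp point.
Start: joints at [0.933, 0.527, 1.433, -0, 1.181, -0.178], TCP at [0.277, 0.56, 0.231] pointing down, gripper open.
Joint ranges: [-3.08, 3.08], [-0.75, 2.2], [0.22, 2.44], [-1.43, 4.57], [0, 2.65], [-2.85, 2.85]. Speed limits (rad/s): [2.79, 2.79, 3.14, 3.14, 3.14, 3.14].

### API

Orientations are given as a unit quaternion [x, y, z, w].
In Python, from rig import robot, vision, job gives the robot as it stands.
- The arm moves only by the shell command python3 -m handwheel 'ROWS' [OPENING] [FORCE]. ROWS is JSON, a list of rows, each a list of 4 numbers: the shift along the tool's x, y, z as a fraction of full scale, then the turn about the tool's z as a fraction of full scale. A call has 1 to 20 rows; each row is the pose to reach, as a shift and turn from the pose commanded when the call began, along the tool's axes at that moment, turning the shorter way round; what a row does not reach only later rows make up. Full scale, the value 1, is 300 mm for a shift and 2 pi rad for a turn. A row lasts 1/12 s, in which the tool goes at most 41.7 mm and 7.16 degrees, less where a joint would pass 70% of its speed; a pose out of reach is approached as far as the arm can. A call with a number of a shift or a turn outside -1 to 1 is refused whole. A call with a gripper value outside its range is refused whole. OPENING is the opening in per cent of the stroke, from 0 (shut) to 100 (fully open), set as the call begins (- or left out, the last holds). The fingers move at their own pace and stop on an object; FORCE is the grip in N (left out, the last holds). Time passes only in rows, so rows that repeat a pose let the fingers close. It gives the time, the measured TCP pose, the force, the opening and the grip force at its end, in the units of the state.
- robot.get_obs(): the state, without advancing time (a new reading comes with each control period).
- vision.camera(name): name is "scene" or "side" or "wrist"; returns a dict with "frame" (480x640x3 uint8, red, green, blue), "K" (3x3 intrinsics, pixels), "k1" (the pictures are not rectified: a ray, as slopes to the right and down, at radius r is drawn at 1 + k1 r^2 times it, then the intrinsics apply), "cam_to_world" (4x4, takes a point from camera to world coordinates); the wrist camera has in their place "hand_eye" (4x4, takes a point from camera to tool coordinates, whose origin is the TCP and whose axes are the flange's). Camera axes: x right, y down, z forward; pixel columns grow to the right and rows downward; lengths in m; the calibration is good to about 2 mm. A picture is of the moment at which its call begins: read the wrist's pose just before it. There is no depth.
- job.hand_in(): hands the job in; it is judged then, once.
Trained networks look in the newest picture that a camera, given by its name, has taken for a name from the list of things; names that differ only in an ending like _2 or _b are one class to them, and where a whole thing is asked for, a point or a joint stands for the part that bears it (a point fixed in the world has none). Each returns a list of dicts, best first, with "conf" (0 to 1); they miss things now and then, are a little off and sometimes report something else, mostly with a low value. They report only what shows in the picture. A call takes as long as a camera call.
- vision.look_for(camera, label): "point" ([row, column] in pixels, amid what is visible of it).
- vision.outline_of(camera, label): "mask" (480x640 bool, what is visible of it) and "point" ([row, column] in pixels, amid what is visible of it).
The state is a dict: "time": time; "q": joint angles; "joint_velocities": joint speeds; "joint_torque": joint torques, N m; "position": TCP position; "tool_rot": TCP orientation; "ft_force": force on the tool from outside, world axes, zero at the start; "moment": the same for the moment, N m; "grip_width": finger opening in m; "grip_force": force on a finger pad.
Only numpy, scipy, OpenCV 4.12 (cv2) and the standard library are available. Lean on these libraries where they do the work, as an engineer would, in place of code of your own. Each camera call takes 0.05 s, during which the arm holds its last target. There are 200 camera calls.

## Working session

There is one attempt and no reset: what is moved stays moved. The work goes in short steps, Python scripts to look and compute and a shell command to move; the robot and the scene stay as the last step left them, time stands still between calls to the robot, and variables do not carry over. Pictures are saved under pics/ and viewed, at most 10 in all, crops included, and the job is handed in when it is done.

```bash
mkdir -p pics; ls; cat > h.py <<'E'
import numpy as np, cv2
from rig import robot, vision, job
from scipy.spatial.transform import Rotation as R
def ray(cam,p,T=None):
    K=cam["K"];d=((p[1]-K[0][2])/K[0][0],(p[0]-K[1][2])/K[1][1])
    d=np.array(d);u=d.copy()
    for _ in range(20): u=d/(1+cam["k1"]*(u@u))
    M=np.array(cam["cam_to_world"]) if T is None else T
    v=M[:3,:3]@np.array([u[0],u[1],1]);return M[:3,3],v/np.linalg.norm(v)
def tri(a,b):
    (o1,d1),(o2,d2)=a,b
    s,t=np.linalg.lstsq(np.c_[d1,-d2],o2-o1,rcond=None)[0]
    p,q=o1+s*d1,o2+t*d2
    return (p+q)/2,np.linalg.norm(p-q)
def atz(r,z): o,d=r; return o+d*(z-o[2])/d[2]
def proj(cam,X,T=None):
    M=np.array(cam["cam_to_world"]) if T is None else T
    c=M[:3,:3].T@(np.array(X)-M[:3,3]);u=c[:2]/c[2];u=u*(1+cam["k1"]*(u@u))
    K=cam["K"];return [K[1][1]*u[1]+K[1][2],K[0][0]*u[0]+K[0][2]]
def pose():
    o=robot.get_obs();T=np.eye(4);T[:3,:3]=R.from_quat(o["tool_rot"]).as_matrix();T[:3,3]=o["position"];return T
E
cat > a.py <<'E'
from h import *
cs={}
for c in("scene","side"):
    cam=vision.camera(c);cs[c]=cam
    cv2.imwrite(f"pics/{c}0.png",cam["frame"][:,:,::-1])
names="mast knob bar_mid bar_tip flange_center flange slot rack small_flange_center parts_tray hammer spray_can rest".split()
for n in names:
    r={c:vision.look_for(c,n) for c in cs}
    s=[ [(np.round(x["point"]).astype(int).tolist(),round(x["conf"],2)) for x in r[c][:2]] for c in cs]
    t=""
    if r["scene"] and r["side"]:
        p,e=tri(ray(cs["scene"],r["scene"][0]["point"]),ray(cs["side"],r["side"][0]["point"]));t=f"{p.round(3)} {e:.4f}"
    print(n,*s,t)
for c in cs: print(np.array(cs[c]["cam_to_world"]).round(3).tolist(),np.array(cs[c]["K"])[0,0])
o=robot.get_obs();print(o["time"],o["position"],R.from_quat(o["tool_rot"]).as_matrix().round(3).tolist(),o["grip_width"])
E
python3 a.py
```

```text
pics
mast [([202, 274], 0.88)] [([229, 260], 0.59)] [ 0.477 -0.013  0.169] 0.0085
knob [] [([241, 284], 0.81)] 
bar_mid [([212, 274], 0.66)] [([233, 264], 0.78), ([380, 330], 0.69)] [ 0.487 -0.026  0.158] 0.0027
bar_tip [([216, 274], 0.74)] [([235, 263], 0.85)] [ 0.486 -0.027  0.15 ] 0.0109
flange_center [([175, 298], 0.88), ([214, 274], 0.53)] [([218, 228], 0.79)] [0.428 0.13  0.122] 0.0046
flange [([177, 304], 0.78)] [([219, 224], 0.82)] [0.423 0.157 0.098] 0.0165
slot [([173, 362], 0.59)] [([221, 230], 0.6)] [ 0.464  0.384 -0.05 ] 0.0133
rack [([171, 358], 0.62)] [([219, 228], 0.51)] [ 0.458  0.369 -0.034] 0.0143
small_flange_center [([170, 353], 0.9)] [([199, 241], 0.66)] [0.495 0.29  0.071] 0.0217
parts_tray [([339, 193], 0.7)] [([380, 329], 0.67)] [ 0.522 -0.369  0.013] 0.0005
hammer [([305, 344], 0.94)] [([266, 369], 0.73)] [ 0.744 -0.054  0.016] 0.0005
spray_can [([210, 433], 0.62), ([231, 265], 0.57)] [([186, 328], 0.69)] [0.763 0.307 0.065] 0.0048
rest [([212, 275], 0.82)] [([234, 266], 0.69)] [ 0.491 -0.025  0.156] 0.0014
[[0.761, 0.535, -0.368, 1.118], [0.649, -0.625, 0.433, -0.586], [0.002, -0.568, -0.823, 1.23], [0.0, 0.0, 0.0, 1.0]] 541.6959244378608
[[0.945, -0.198, 0.261, 0.3], [-0.327, -0.526, 0.785, -0.986], [-0.018, -0.827, -0.561, 0.802], [0.0, 0.0, 0.0, 1.0]] 500.13133687861676
1.4 [0.27673811 0.56036579 0.23054899] [[-0.897, 0.443, -0.0], [0.443, 0.897, -0.0], [0.0, -0.0, -1.0]] 0.08716754909578556
```

```bash
python3 - <<'E'
import cv2,numpy as np
a=cv2.imread("pics/scene0.png")[80:380,150:470];b=cv2.imread("pics/side0.png")[110:410,140:420]
cv2.imwrite("pics/c0.png",cv2.resize(a,None,fx=2,fy=2,interpolation=3));cv2.imwrite("pics/c1.png",cv2.resize(b,None,fx=2,fy=2,interpolation=3))
E
```

```text
(no output)
```

View pics/c0.png

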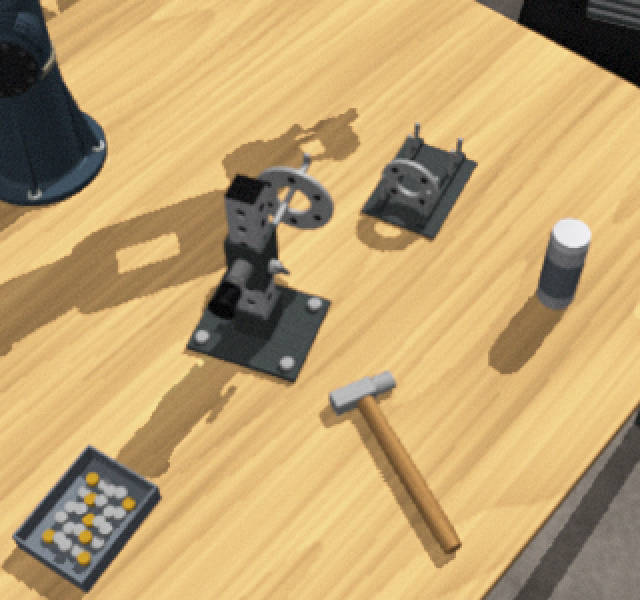

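View pics/c1.png

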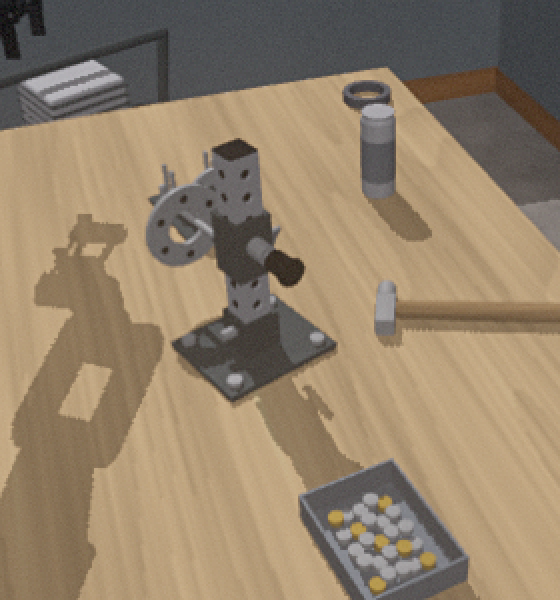

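The scene crop shows the stand (mast top at about 274,174 full-frame col,row; knob at 262,230; ring at 298,178; tip at 303,160). The rack sits at about (359,170), with its empty slot at the far end. The side crop gives mast top 257,184, knob 286,244 and ring 231,224, and the rack is hidden behind the ring.

```bash
cat > b.py <<'E'
from h import *
from scipy.optimize import least_squares
C={c:vision.camera(c) for c in("scene","side")}
# label: local xyz fn, (col,row)
S={"top":(274,174),"disc":(261.5,230.5),"ring":(298,178),"tip":(303.5,159)}
D={"top":(257.5,184.5),"disc":(287,244.5),"ring":(231.5,223)}
pl={"scene":[(244,253.5),(299,270),(315,231)],"side":[(226,282.5),(257.5,310),(308.5,282.5)]}
def model(p):
    x,y,a,z0,zk,zb,yr=p
    w=lambda l:np.array([x+np.cos(a)*l[0]-np.sin(a)*l[1],y+np.sin(a)*l[0]+np.cos(a)*l[1],l[2]])
    return {"top":w((0,0,z0+.26)),"disc":w((0,-.095,zk)),"ring":w((0,yr,zb-.025)),"tip":w((0,.19,zb+.014))}
def res(p):
    m=model(p);r=[]
    for c,d in(("scene",S),("side",D)):
        for k,v in d.items():
            q=proj(C[c],m[k]);r+=[q[1]-v[0],q[0]-v[1]]
    return np.r_[r,(p[3]-.027)/.01,(p[6]-.145)/.005*1]
for a0 in(0,1,2,-1,-2,3):
    f=least_squares(res,[.47,0,a0,.027,.15,.15,.145]);print(round(f.cost,2),f.x.round(4))
    if f.cost<60: best=f
print(res(best.x).round(1)); print({k:v.round(3) for k,v in model(best.x).items()})
for c in pl: print(c,[atz(ray(C[c],(r,cc)),.01).round(3).tolist() for cc,r in pl[c]])
print("rack plate",[atz(ray(C["scene"],(r,cc)),.006).round(3).tolist() for cc,r in [(331,186),(366,199),(388.5,160),(356,148.5)]])
print("posts",[atz(ray(C["scene"],(r,cc)),.07).round(3).tolist() for cc,r in [(358.5,142.5),(380,150)]])
print("small",atz(ray(C["scene"],(170,354)),.054))
w=vision.camera("wrist");print(w["hand_eye"],w["K"][0],w["k1"])
E
python3 b.py
```

```text
6.67 [ 0.484  -0.0101  0.3652  0.0212  0.1714  0.1336  0.1471]
6.67 [ 0.484  -0.0101  0.3652  0.0212  0.1714  0.1336  0.1471]
6.67 [ 0.484  -0.0101  0.3652  0.0212  0.1714  0.1336  0.1471]
6.67 [ 0.484  -0.0101  0.3652  0.0212  0.1714  0.1336  0.1471]
6.67 [ 0.484  -0.0101  0.3652  0.0212  0.1714  0.1336  0.1471]
6.67 [ 0.484  -0.0101  6.6484  0.0212  0.1714  0.1336  0.1471]
[-0.4  0.5  0.2  2.4  0.4  0.8  0.1 -0.7 -0.3 -0.5 -1.5 -1.5 -0.4 -0.
 -0.6  0.4]
{'top': array([ 0.484, -0.01 ,  0.281]), 'disc': array([ 0.518, -0.099,  0.171]), 'ring': array([0.432, 0.127, 0.109]), 'tip': array([0.416, 0.167, 0.148])}
scene [[0.438, -0.105, 0.01], [0.586, -0.047, 0.01], [0.535, 0.077, 0.01]]
side [[0.385, 0.013, 0.01], [0.436, -0.114, 0.01], [0.58, -0.059, 0.01]]
rack plate [[0.461, 0.234, 0.006], [0.57, 0.263, 0.006], [0.528, 0.432, 0.006], [0.421, 0.405, 0.006]]
posts [[0.448, 0.377, 0.07], [0.516, 0.395, 0.07]]
small [0.49841162 0.29305043 0.054     ]
[[-1.39727216e-03 -9.60904157e-01 -2.76877677e-01  7.60132314e-02]
 [ 9.99999012e-01 -1.30008123e-03 -5.34594635e-04 -8.41255315e-05]
 [ 1.53730736e-04 -2.76878150e-01  9.60905025e-01 -1.55449767e-01]
 [ 0.00000000e+00  0.00000000e+00  0.00000000e+00  1.00000000e+00]] [337.35905458   0.         317.74040223] -0.04479210094391443
```

```bash
cat >> h.py <<'E'
def want(x,y,z,ang):
    T=pose();d=T[:3,:3].T@(np.array([x,y,z])-T[:3,3])/.3
    a=np.arctan2(T[1,0],T[0,0]);w=(ang-a+np.pi)%(2*np.pi)-np.pi
    print("row",(*d.round(4),round(-w/2/np.pi,4)),"rows",round(np.linalg.norm(d)*300/41.7,1),round(abs(np.degrees(w))/7.16,1),"from",T[:3,3].round(4),round(a,4))
E
python3 -c "
from h import *
want(.40,.25,.33,.365)"
```

```text
row (np.float64(-0.8265), np.float64(-0.7456), np.float64(-0.3315), np.float64(0.3689)) rows 8.4 18.5 from [0.2767 0.5604 0.2305] 2.6828
```

```bash
python3 -m handwheel '[[-0.827,-0.746,-0.332,0.369],[-0.827,-0.746,-0.332,0.369],[-0.827,-0.746,-0.332,0.369],[-0.827,-0.746,-0.332,0.369],[-0.827,-0.746,-0.332,0.369],[-0.827,-0.746,-0.332,0.369],[-0.827,-0.746,-0.332,0.369],[-0.827,-0.746,-0.332,0.369],[-0.827,-0.746,-0.332,0.369],[-0.827,-0.746,-0.332,0.369],[-0.827,-0.746,-0.332,0.369],[-0.827,-0.746,-0.332,0.369],[-0.827,-0.746,-0.332,0.369],[-0.827,-0.746,-0.332,0.369],[-0.827,-0.746,-0.332,0.369],[-0.827,-0.746,-0.332,0.369],[-0.827,-0.746,-0.332,0.369],[-0.827,-0.746,-0.332,0.369],[-0.827,-0.746,-0.332,0.369],[-0.827,-0.746,-0.332,0.369]]' 36
cat > w.py <<'E'
import sys
from h import *
T=pose();w=vision.camera("wrist");M=T@np.array(w["hand_eye"])
np.savez("w_%s.npz"%sys.argv[1],M=M,K=w["K"],k1=w["k1"])
cv2.imwrite("pics/w_%s.png"%sys.argv[1],w["frame"][:,:,::-1])
for n in sys.argv[2:]:
    print(n,[(np.round(x["point"],1).tolist(),round(x["conf"],2)) for x in vision.look_for("wrist",n)[:2]])
print(robot.get_obs()["time"],T.round(4).tolist(),robot.get_obs()["q"])
E
python3 w.py 1 flange_center bar_tip bar_mid slot small_flange_center rack mast knob
```

```text
time: 3.22
position: [0.4, 0.2498, 0.3303]
tool_rot: [0.984, 0.181, 0.0, -0.0]
ft_force: [-0.2, -0.4, -0.1]
grip_width: 0.031
grip_force: 0.0
flange_center []
bar_tip [([230.4, 572.3], 0.79)]
bar_mid [([227.2, 568.2], 0.56)]
slot [([104.6, 281.1], 0.92)]
small_flange_center [([108.6, 319.8], 0.63)]
rack [([107.0, 283.8], 0.85), ([222.9, 445.5], 0.54)]
mast [([229.1, 576.1], 0.77)]
knob []
3.6667 [[0.9348, 0.3553, 0.0002, 0.4], [0.3553, -0.9348, 0.0001, 0.2498], [0.0002, 0.0, -1.0, 0.3303], [0.0, 0.0, 0.0, 1.0]] [ 3.20681678e-01  1.99839912e-01  1.66549717e+00 -2.27975395e-05
  1.27627672e+00  1.52674950e+00]
```

View pics/w_1.png

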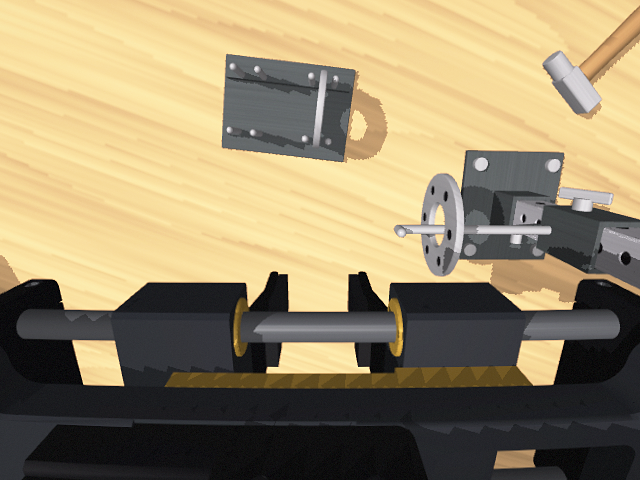

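The wrist view is clear. The empty-slot post tops are at (col,row) (233,66), (257,69), (230,130) and (253,133). The ring outline spans cols 421–465 and rows 173–277, and the arm tip is at (400,230).

```bash
cat > c.py <<'E'
from h import *
from scipy.optimize import least_squares
exec(open("b.py").read().split("for a0")[0].split("scipy.optimize import least_squares")[1])
W=dict(np.load("w_1.npz"))
def bbox(p):
    x,y,a,z0,zk,zb,yr=p;t=np.linspace(0,2*np.pi,90);e=[]
    for s in(-.004,.004):
        for u in t:
            l=(.058*np.cos(u),yr+s,zb-.025+.058*np.sin(u))
            e.append(proj(W,[x+np.cos(a)*l[0]-np.sin(a)*l[1],y+np.sin(a)*l[0]+np.cos(a)*l[1],l[2]],W["M"]))
    e=np.array(e);return np.array([e[:,1].min(),e[:,1].max(),e[:,0].min(),e[:,0].max()])
def res2(p):
    q=proj(W,model(p)["tip"],W["M"])
    return np.r_[res(p),q[1]-400,q[0]-230.5,bbox(p)-[421,465,173,277]]
f=least_squares(res2,[.484,-.01,.365,.021,.171,.134,.147]);print(f.cost,f.x.round(4));print(res2(f.x).round(1))
m=model(f.x);print({k:v.round(4) for k,v in m.items()})
P=np.array([atz(ray(W,(r,c),W["M"]),.07) for c,r in[(233,66),(257.5,69.5),(230,130),(253,133)]]);print(P.round(4).tolist(),P.mean(0).round(4))
v=P[0]-P[2]+P[1]-P[3];print("slot x ang",np.arctan2(v[1],v[0]))
want(*m["ring"][:2],m["ring"][2]+.098,f.x[2]);want(*m["ring"][:2],m["ring"][2]+.038,f.x[2])
E
python3 c.py
```

```text
20.605040564534605 [ 0.4836 -0.0117  0.3619  0.022   0.1725  0.1416  0.137 ]
[-1.   0.6 -0.5  2.5 -1.3  1.8 -0.3 -2.5 -0.4 -0.4 -1.6 -1.5  1.4 -0.8
 -0.5 -1.6  0.6  2.2 -1.  -0.4 -1.5 -1.8]
{'top': array([ 0.4836, -0.0117,  0.282 ]), 'disc': array([ 0.5173, -0.1005,  0.1725]), 'ring': array([0.4351, 0.1164, 0.1166]), 'tip': array([0.4164, 0.166 , 0.1556])}
[[0.5139, 0.3957, 0.07], [0.52, 0.3684, 0.07], [0.4457, 0.3782, 0.07], [0.452, 0.3515, 0.07]] [0.4829 0.3734 0.07  ]
slot x ang 0.24696887634867679
row (np.float64(-0.0493), np.float64(0.4571), np.float64(0.385), np.float64(0.0004)) rows 4.3 0.0 from [0.4001 0.2498 0.3302] 0.3645
row (np.float64(-0.0494), np.float64(0.4571), np.float64(0.585), np.float64(0.0004)) rows 5.4 0.0 from [0.4001 0.2498 0.3302] 0.3645
```

```bash
python3 -m handwheel '[[-0.049,0.457,0.385,0],[-0.049,0.457,0.385,0],[-0.049,0.457,0.385,0],[-0.049,0.457,0.385,0],[-0.049,0.457,0.385,0],[-0.049,0.457,0.385,0],[-0.049,0.457,0.385,0]]' 36; python3 w.py 2 bar_tip flange_center
```

```text
time: 4.35
position: [0.4354, 0.1166, 0.2148]
tool_rot: [0.984, 0.18, -0.0, -0.0]
ft_force: [-0.6, 0.7, 0.0]
grip_width: 0.0314
grip_force: 0.0
bar_tip [([249.0, 510.6], 0.94)]
flange_center [([240.2, 319.3], 0.84)]
4.5 [[0.935, 0.3545, -0.0006, 0.4354], [0.3545, -0.935, 0.0007, 0.1166], [-0.0003, -0.0009, -1.0, 0.2148], [0.0, 0.0, 0.0, 1.0]] [1.50868969e-02 3.16671850e-01 1.87065838e+00 5.69821442e-04
 9.51480465e-01 1.21965344e+00]
```

View pics/w_2.png

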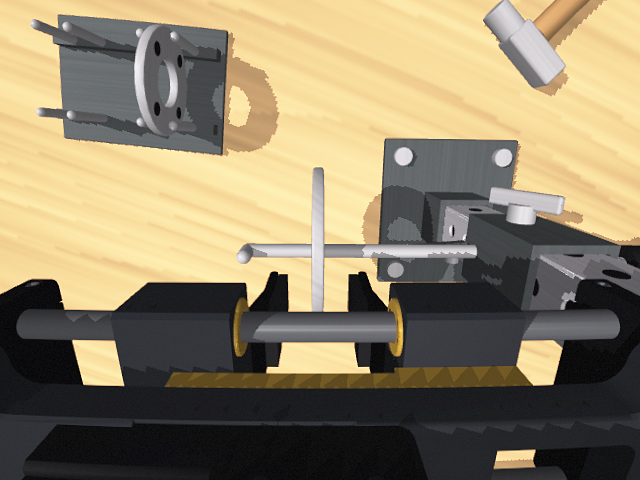

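The ring is at col 318, centred between the fingers (rows 167–313). The bar is at row 250 and the tip at (245,253). I'll refit with this picture added.

```bash
cat >> c.py <<'E'
print("--- second")
W2=dict(np.load("w_2.npz"));W1=W
def res3(p):
    global W
    W=W1;r=res2(p);W=W2;b=bbox(p)-[312,325,167,313];W=W1
    q=proj(W2,model(p)["tip"],W2["M"]);x,y,a,z0,zk,zb,yr=p
    m=lambda l:np.array(proj(W2,[x-np.sin(a)*l[1],y+np.cos(a)*l[1],l[2]],W2["M"]))
    return np.r_[r*.5,q[1]-245,q[0]-252.5,b,m((0,.10,zb-.005))[0]-250.5]
f=least_squares(res3,f.x);print(f.cost,f.x.round(4));print(res3(f.x)[-7:].round(1))
m=model(f.x);print({k:v.round(4) for k,v in m.items()})
want(*m["ring"][:2],m["ring"][2]+.038,f.x[2])
E
python3 c.py | sed -n '/second/,$p'
```

```text
--- second
14.94493673884531 [ 0.4811 -0.0151  0.341   0.0235  0.1745  0.1361  0.1391]
[-0.3  2.  -0.4  0.8 -1.1  1.  -2. ]
{'top': array([ 0.4811, -0.0151,  0.2835]), 'disc': array([ 0.5129, -0.1046,  0.1745]), 'ring': array([0.4346, 0.116 , 0.1111]), 'tip': array([0.4176, 0.1639, 0.1501])}
row (np.float64(-0.0058), np.float64(0.004), np.float64(0.2224), np.float64(0.004)) rows 1.6 0.2 from [0.4356 0.1177 0.2158] 0.3664
```

```bash
python3 -m handwheel '[[-0.005,0.003,0.08,0],[-0.005,0.003,0.16,0],[-0.005,0.003,0.19,0],[-0.005,0.003,0.21,0],[-0.005,0.003,0.21,0],[-0.005,0.003,0.21,0]]' 36 && python3 -m handwheel '[[0,0,0,0],[0,0,0,0],[0,0,0,0],[0,0,0,0],[0,0,0,0],[0,0,0,0]]' 0 40
```

```text
time: 5.1
position: [0.4345, 0.1156, 0.1522]
tool_rot: [0.983, 0.182, 0.001, 0.0]
ft_force: [-0.5, 1.1, 0.6]
grip_width: 0.0316
grip_force: 0.0
time: 5.6
position: [0.4343, 0.1151, 0.152]
tool_rot: [0.983, 0.181, 0.0, 0.0]
ft_force: [-0.4, -0.7, 2.9]
grip_width: 0.0077
grip_force: 40.0
```

```bash
python3 -m handwheel '[[0,0,-0.02,0],[0,0,-0.045,0],[0,0,-0.07,0],[0,0,-0.09,0],[0,0,-0.09,0],[0,0,-0.09,0]]' && python3 w.py 3 flange_center
```

```text
time: 6.1
position: [0.4344, 0.1151, 0.1792]
tool_rot: [0.983, 0.181, 0.001, 0.0]
ft_force: [-0.7, 0.0, -4.8]
grip_width: 0.0076
grip_force: 40.0
flange_center [([256.6, 317.3], 0.77)]
6.2 [[0.9344, 0.3563, 0.0013, 0.4344], [0.3563, -0.9344, -0.0, 0.1151], [0.0012, 0.0005, -1.0, 0.1792], [0.0, 0.0, 0.0, 1.0]] [ 9.42574553e-03  3.77670741e-01  1.91612930e+00 -1.67815983e-05
  8.48175651e-01  1.21598748e+00]
```

View pics/w_3.png

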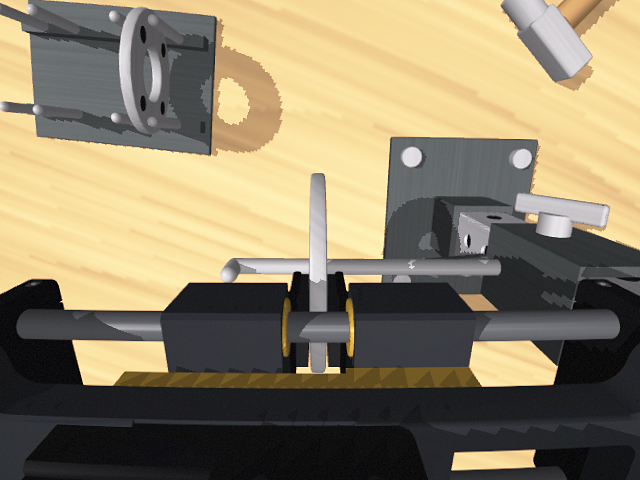

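The ring is lifted clear of the bar and hangs square between the pads (about col 318, rows 173–372), with the tip at (231,270). I'll take it off along +y.

```bash
python3 -m handwheel '[[0,-0.04,0,0],[0,-0.1,0,0],[0,-0.17,0,0],[0,-0.24,0,0],[0,-0.3,0,0],[0,-0.34,-0.03,0],[0,-0.36,-0.1,0],[0,-0.36,-0.18,0],[0,-0.36,-0.24,0],[0,-0.36,-0.24,0],[0,-0.36,-0.24,0]]' && python3 -c "
from h import *
want(.4829,.3734,.25,.247);want(.4829,.3734,.125,.247)"
```

```text
time: 7.12
position: [0.3958, 0.2161, 0.2507]
tool_rot: [0.983, 0.181, 0.001, -0.0]
ft_force: [-0.7, -0.4, -3.4]
grip_width: 0.0075
grip_force: 40.0
row (np.float64(0.4582), np.float64(-0.3864), np.float64(0.0031), np.float64(0.0187)) rows 4.3 0.9 from [0.3958 0.2161 0.2507] 0.3644
row (np.float64(0.4576), np.float64(-0.3865), np.float64(0.4197), np.float64(0.0187)) rows 5.3 0.9 from [0.3958 0.2161 0.2507] 0.3644
```

```bash
python3 -m handwheel '[[0.06,-0.05,0,0.005],[0.16,-0.13,0,0.01],[0.26,-0.22,0,0.0187],[0.36,-0.3,0,0.0187],[0.43,-0.36,0,0.0187],[0.458,-0.387,0.05,0.0187],[0.458,-0.387,0.1,0.0187],[0.458,-0.387,0.1,0.0187],[0.458,-0.387,0.1,0.0187]]' && python3 w.py 4 slot
```

```text
time: 7.87
position: [0.4805, 0.3721, 0.2171]
tool_rot: [0.992, 0.123, -0.004, 0.002]
ft_force: [-0.6, 0.0, -4.4]
grip_width: 0.0076
grip_force: 40.0
slot [([195.6, 350.2], 0.62)]
7.9667 [[0.9697, 0.2442, -0.0074, 0.4805], [0.2441, -0.9697, -0.004, 0.3721], [-0.0081, 0.0021, -1.0, 0.2171], [0.0, 0.0, 0.0, 1.0]] [ 4.74944658e-01  5.19189983e-01  1.48274143e+00 -8.11746097e-05
  1.14147072e+00  1.79957026e+00]
```

View pics/w_4.png

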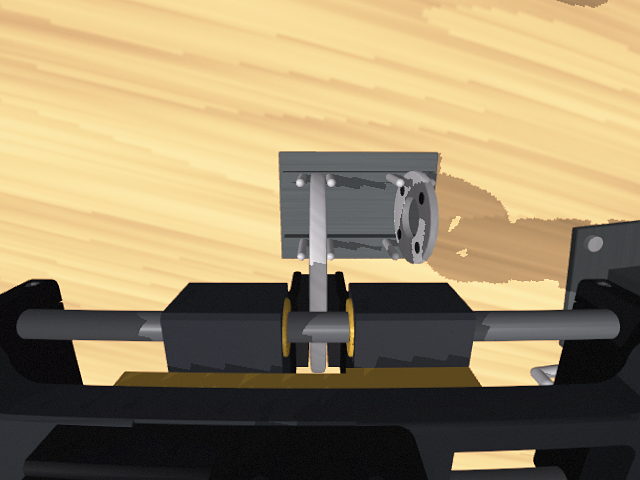

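The post tops are visible at (301,182), (331,182), (302,255) and (331,255), with the ring nearly centred between the pairs.

```bash
cat > d.py <<'E'
from h import *
W=dict(np.load("w_4.npz"))
P=np.array([atz(ray(W,(r,c),W["M"]),.07) for c,r in[(301,182),(331,182),(302,255),(331,255)]]);print(P.round(4).tolist())
s=P.mean(0);v=P[0]-P[2]+P[1]-P[3];a=np.arctan2(v[1],v[0]);print(s,a)
want(*s[:2],.125,a);want(*s[:2],.108,a)
E
python3 d.py
```

```text
[[0.5146, 0.3958, 0.07], [0.5211, 0.3699, 0.07], [0.4477, 0.3791, 0.07], [0.4544, 0.3524, 0.07]]
[0.48445373 0.37429117 0.07      ] 0.250699532784641
row (np.float64(0.0087), np.float64(-0.0033), np.float64(0.3163), np.float64(-0.0007)) rows 2.3 0.0 from [0.4823 0.3728 0.2199] 0.2462
row (np.float64(0.0088), np.float64(-0.0033), np.float64(0.373), np.float64(-0.0007)) rows 2.7 0.0 from [0.4823 0.3728 0.2199] 0.2462
```

```bash
python3 -m handwheel '[[0.006,-0.003,0.08,0],[0.006,-0.003,0.17,0],[0.006,-0.003,0.25,0],[0.006,-0.003,0.31,0],[0.006,-0.003,0.335,0],[0.006,-0.003,0.345,0],[0.006,-0.003,0.345,0]]' && python3 -m handwheel '[[0,0,0.005,0],[0,0,0.01,0],[0,0,0.01,0]]'
```

```text
time: 8.55
position: [0.4847, 0.3747, 0.1176]
tool_rot: [0.992, 0.123, 0.0, -0.0]
ft_force: [0.2, 0.1, -4.7]
grip_width: 0.0076
grip_force: 40.0
time: 8.8
position: [0.4848, 0.3751, 0.1152]
tool_rot: [0.992, 0.123, 0.001, -0.0]
ft_force: [0.4, -0.4, -4.3]
grip_width: 0.0074
grip_force: 40.0
```

```bash
python3 -m handwheel '[[0,0,0.005,0],[0,0,0.01,0],[0,0,0.01,0]]' && python3 -m handwheel '[[0,0,0.004,0],[0,0,0.004,0],[0,0,0.004,0]]'
```

```text
time: 9.05
position: [0.4841, 0.3747, 0.1111]
tool_rot: [0.992, 0.123, -0.0, 0.0]
ft_force: [-0.0, -0.3, -5.1]
grip_width: 0.0078
grip_force: 40.0
time: 9.3
position: [0.4841, 0.3748, 0.1098]
tool_rot: [0.992, 0.123, -0.0, 0.0]
ft_force: [-0.6, -0.1, -4.2]
grip_width: 0.0073
grip_force: 40.0
```

```bash
for i in 1 2 3 4; do python3 -m handwheel '[[0,0,0.004,0],[0,0,0.004,0],[0,0,0.004,0]]' | egrep 'pos|ft'; done
```

```text
position: [0.4841, 0.3747, 0.1086]
ft_force: [-0.0, 0.0, -4.8]
position: [0.4841, 0.3747, 0.1074]
ft_force: [-0.6, 0.4, -3.6]
position: [0.4841, 0.3748, 0.1063]
ft_force: [0.8, 0.3, -4.8]
position: [0.4842, 0.3748, 0.1052]
ft_force: [0.3, 0.2, -3.7]
```

```bash
for i in 1 2 3 4; do python3 -m handwheel '[[0,0,0.004,0],[0,0,0.004,0],[0,0,0.004,0]]' | egrep 'pos|ft'; done
```

```text
position: [0.4842, 0.3749, 0.1047]
ft_force: [-2.5, -0.3, 3.8]
position: [0.4843, 0.3749, 0.1044]
ft_force: [-3.2, -1.7, 9.1]
position: [0.4843, 0.375, 0.1042]
ft_force: [-5.1, -1.5, 14.2]
position: [0.4842, 0.3751, 0.104]
ft_force: [-5.5, -2.3, 18.7]
```

```bash
python3 -m handwheel '[[0,0,-0.006,0],[0,0,-0.012,0],[0,0,-0.012,0]]' && python3 -m handwheel '[[0,0,0,0],[0,0,0,0],[0,0,0,0],[0,0,0,0],[0,0,0,0]]' 36 && python3 -m handwheel '[[0,0,-0.05,0],[0,0,-0.15,0],[0,0,-0.27,0],[0,0,-0.4,0],[0,0,-0.5,0],[0,0,-0.5,0],[0,0,-0.5,0]]' && python3 w.py 5 flange_center && python3 - <<'E'
from h import *
c=vision.camera("scene");cv2.imwrite("pics/s5.png",cv2.resize(c["frame"][80:300,230:470,::-1],None,fx=2.5,fy=2.5,interpolation=3))
E
```

```text
time: 11.55
position: [0.4842, 0.3749, 0.1046]
tool_rot: [0.992, 0.123, 0.0, -0.0]
ft_force: [-3.1, -0.3, 5.3]
grip_width: 0.0078
grip_force: 40.0
time: 11.97
position: [0.4843, 0.3748, 0.1036]
tool_rot: [0.992, 0.123, -0.0, 0.0]
ft_force: [0.0, -0.9, 0.3]
grip_width: 0.0289
grip_force: 0.0
time: 12.55
position: [0.4854, 0.3754, 0.2563]
tool_rot: [0.992, 0.123, 0.003, -0.001]
ft_force: [-0.9, -0.7, -0.7]
grip_width: 0.0313
grip_force: 0.0
flange_center [([219.0, 324.0], 0.88)]
12.65 [[0.9697, 0.2444, 0.0049, 0.4854], [0.2444, -0.9697, 0.0025, 0.3754], [0.0054, -0.0013, -1.0, 0.2563], [0.0, 0.0, 0.0, 1.0]] [ 4.76331601e-01  4.86056283e-01  1.44148405e+00 -7.10194132e-06
  1.21619652e+00  1.80039526e+00]
```

View pics/w_5.png

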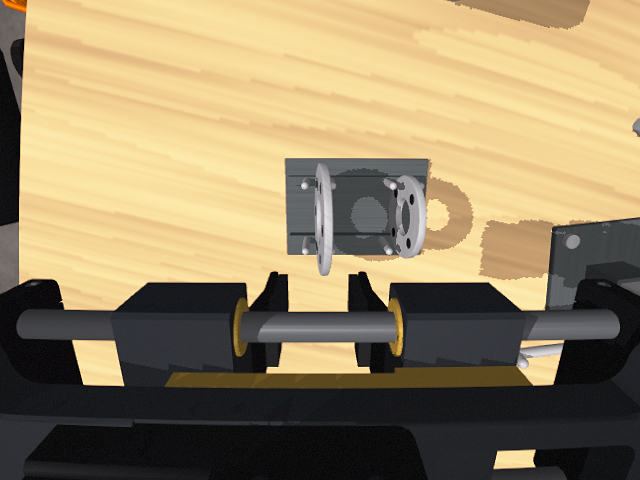

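The flange ring now stands in the empty slot, centred at about (323,219), leaning within the slot's play. The small ring is undisturbed. Next is the knob.

```bash
python3 -c "
from h import *
want(.515,-.10,.36,-1.209)"
```

```text
row (np.float64(-0.2842), np.float64(1.559), np.float64(-0.357), np.float64(0.2317)) rows 11.7 11.6 from [0.4831 0.3742 0.2522] 0.2467
```

```bash
python3 -m handwheel '[[-0.02,0.1,-0.12,0.02],[-0.04,0.2,-0.24,0.04],[-0.07,0.32,-0.36,0.06],[-0.1,0.44,-0.36,0.08],[-0.12,0.56,-0.36,0.1],[-0.14,0.68,-0.36,0.116],[-0.14,0.8,-0.36,0.116],[-0.14,0.8,-0.36,0.116]]' 100 && python3 -c "
from h import *
want(.515,-.10,.36,-1.209)"
```

```text
time: 13.37
position: [0.503, 0.1257, 0.3603]
tool_rot: [0.97, -0.242, -0.001, 0.002]
ft_force: [-0.5, 0.9, 0.3]
grip_width: 0.0765
grip_force: 0.0
row (np.float64(0.3889), np.float64(0.6452), np.float64(0.0038), np.float64(0.1146)) rows 5.4 5.8 from [0.503  0.1257 0.3603] -0.4891
```

```bash
python3 -m handwheel '[[0.389,0.645,0,0.115],[0.389,0.645,0,0.115],[0.389,0.645,0,0.115],[0.389,0.645,0,0.115],[0.389,0.645,0,0.115],[0.389,0.645,0,0.115],[0.389,0.645,0,0.115],[0.389,0.645,0,0.115],[0.389,0.645,0,0.115]]' 100 && python3 w.py 6 knob rest mast
```

```text
time: 14.12
position: [0.5153, -0.0926, 0.3606]
tool_rot: [0.825, -0.566, -0.002, -0.0]
ft_force: [-0.9, 0.8, 0.7]
grip_width: 0.0872
grip_force: 0.0
knob [([219.6, 321.7], 0.9)]
rest [([258.7, 319.3], 0.66), ([220.2, 320.6], 0.25)]
mast [([280.1, 313.7], 0.59)]
14.3167 [[0.3598, -0.933, -0.0027, 0.5153], [-0.933, -0.3598, 0.002, -0.0926], [-0.0029, 0.0018, -1.0, 0.3606], [0.0, 0.0, 0.0, 1.0]] [-3.90634058e-01  2.54384255e-01  1.50087840e+00  2.47985760e-04
  1.38686928e+00  2.38189978e+00]
```

View pics/w_6.png

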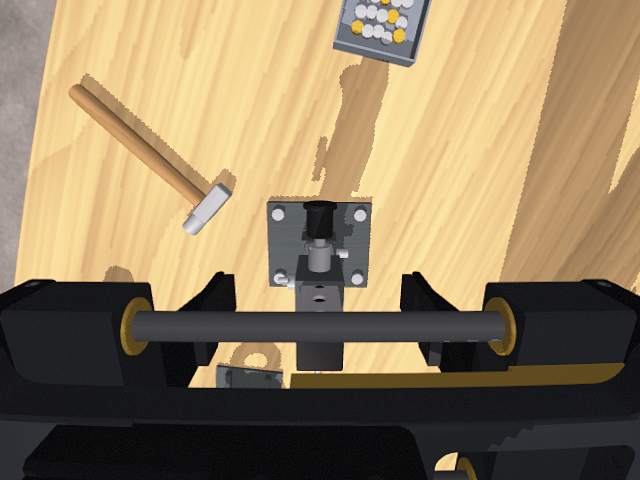

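The wrist view shows the black knob with its disc at cols 302–336, rows 201–209, and its body running to about row 238, centred on col 319. I'll fit the knob position from the outlines in all three cameras.

```bash
cat > k.py <<'E'
from h import *
from scipy.optimize import least_squares
import sys
yaw=float(sys.argv[1]);ob=[]
for c in("wrist","side","scene"):
    T=pose();cam=vision.camera(c);M=T@np.array(cam["hand_eye"]) if c=="wrist" else np.array(cam["cam_to_world"])
    r=vision.outline_of(c,"knob")
    if not r: print(c,"none");continue
    m=r[0]["mask"];ys,xs=np.where(m);b=np.array([xs.min(),xs.max()+1,ys.min(),ys.max()+1]);print(c,r[0]["conf"],b,m.sum())
    ob.append((c,cam,M,b))
    if c=="wrist":cv2.imwrite("pics/k_%s.png"%sys.argv[2],cam["frame"][:,:,::-1])
t=np.linspace(0,2*np.pi,40)
L=np.array([(r*np.cos(u),y,r*np.sin(u)) for r,y in((.014,.015),(.014,-.011),(.018,-.011),(.018,-.017)) for u in t])
Rz=R.from_euler("z",yaw).as_matrix()
def bb(p,cam,M):
    e=np.array([proj(cam,p+Rz@l,M) for l in L]);return np.array([e[:,1].min(),e[:,1].max(),e[:,0].min(),e[:,0].max()])
f0=lambda p:np.concatenate([(bb(p,cam,M)-b)*(1,1,1,.3 if c!="side" else 1) for c,cam,M,b in ob])
f=least_squares(f0,[.51,-.086,.173],loss="soft_l1");print(f.cost,f.x.round(4));print(f0(f.x).round(1))
k=f.x;print(robot.get_obs()["time"])
want(k[0],k[1],k[2]+.06,yaw-np.pi/2);want(k[0],k[1],k[2]-.011,yaw-np.pi/2)
E
python3 k.py .36 1
```

```text
wrist 0.82 [304 338 200 247] 1158
side 0.5 [272 292 235 254] 270
scene 0.75 [254 271 219 240] 229
4.877324824866372 [ 0.5104 -0.0878  0.1653]
[-0.1 -0.   1.2 -3.   0.1  0.1 -0.2 -0.2 -0.8 -0.5  2.5  0. ]
14.6167
row (np.float64(-0.024), np.float64(0.0103), np.float64(0.456), np.float64(0.0011)) rows 3.3 0.1 from [ 0.5158 -0.0934  0.3621] -1.2039
row (np.float64(-0.024), np.float64(0.0103), np.float64(0.6927), np.float64(0.0011)) rows 5.0 0.1 from [ 0.5158 -0.0934  0.3621] -1.2039
```

```bash
python3 -m handwheel '[[-0.024,0.01,0.13,0],[-0.024,0.01,0.26,0],[-0.024,0.01,0.38,0],[-0.024,0.01,0.46,0],[-0.024,0.01,0.5,0],[-0.024,0.01,0.5,0],[-0.024,0.01,0.5,0],[-0.024,0.01,0.5,0]]' 65 && python3 k.py .36 2
```

```text
time: 15.28
position: [0.5114, -0.0885, 0.2131]
tool_rot: [0.824, -0.567, 0.001, -0.0]
ft_force: [0.0, 0.3, -0.1]
grip_width: 0.0569
grip_force: 0.0
wrist 0.63 [290 347 232 310] 3124
side 0.5 [272 292 236 255] 273
scene 0.59 [254 272 219 239] 246
6.606874805010727 [ 0.5104 -0.0867  0.1624]
[ 0.2 -0.3  0.6 -4.3  0.  -0.  -0.4 -0.4 -0.3 -1.   3.   0.4]
15.5833
row (np.float64(-0.0054), np.float64(-0.0007), np.float64(-0.0318), np.float64(0.001)) rows 0.2 0.1 from [ 0.5108 -0.0883  0.2128] -1.2045
row (np.float64(-0.0057), np.float64(-0.0004), np.float64(0.2049), np.float64(0.001)) rows 1.5 0.1 from [ 0.5108 -0.0883  0.2128] -1.2045
```

View pics/k_2.png

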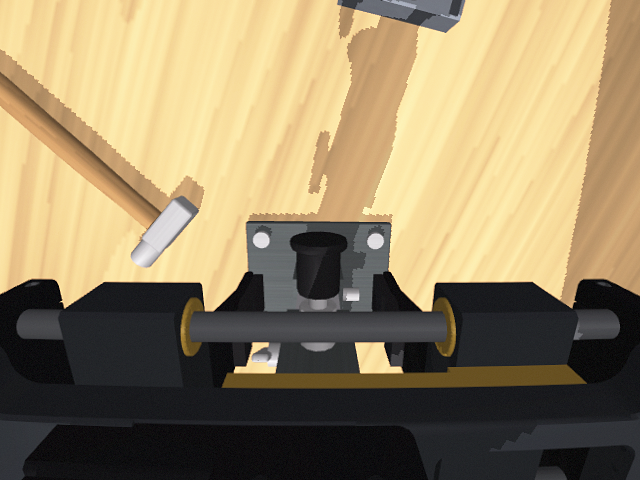

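The knob is centred between the fingers (disc at row 232, body to about row 300, col 319). Nothing obstructs the fingers, so I'll descend and grip slightly inboard of the disc.

```bash
python3 -m handwheel '[[-0.007,0,0.06,0],[-0.014,0,0.12,0],[-0.014,0,0.17,0],[-0.014,0,0.197,0],[-0.014,0,0.197,0],[-0.014,0,0.197,0]]' 65 && python3 -m handwheel '[[0,0,0,0],[0,0,0,0],[0,0,0,0],[0,0,0,0],[0,0,0,0],[0,0,0,0]]' 0 55
```

```text
time: 16.08
position: [0.5091, -0.0843, 0.1529]
tool_rot: [0.824, -0.567, -0.0, 0.0]
ft_force: [-0.3, 0.7, -0.0]
grip_width: 0.0566
grip_force: 0.0
time: 16.58
position: [0.5096, -0.0841, 0.1532]
tool_rot: [0.824, -0.567, 0.001, -0.001]
ft_force: [0.8, 0.9, 0.7]
grip_width: 0.026
grip_force: 55.0
```

```bash
python3 -m handwheel '[[0,0,-0.003,0],[0,0,-0.005,0],[0,0,-0.005,0]]' && python3 -m handwheel '[[0.01,0,0,0],[0.02,0,0,0],[0.03,0,0,0],[0.04,0,0,0],[0.046,0,0,0],[0.046,0,0,0]]'
```

```text
time: 16.83
position: [0.5095, -0.0842, 0.1539]
tool_rot: [0.824, -0.567, 0.0, -0.0]
ft_force: [3.5, 1.0, -7.6]
grip_width: 0.0265
grip_force: 55.0
time: 17.33
position: [0.5132, -0.0944, 0.1536]
tool_rot: [0.824, -0.567, -0.002, -0.002]
ft_force: [4.4, 8.3, -5.3]
grip_width: 0.0262
grip_force: 55.0
```

```bash
python3 -m handwheel '[[0.006,-0.002,0,0],[0.011,-0.004,0,0],[0.011,-0.004,0,0]]' && python3 -m handwheel '[[0,0,-0.008,0],[0,0,-0.016,0],[0,0,-0.024,0],[0,0,-0.032,0],[0,0,-0.04,0],[0,0,-0.04,0]]'
```

```text
time: 17.58
position: [0.514, -0.0964, 0.1532]
tool_rot: [0.824, -0.567, -0.004, -0.001]
ft_force: [1.7, 8.5, -5.9]
grip_width: 0.0264
grip_force: 55.0
time: 18.08
position: [0.5139, -0.0961, 0.1652]
tool_rot: [0.824, -0.567, -0.004, -0.001]
ft_force: [1.8, 9.8, -5.2]
grip_width: 0.0263
grip_force: 55.0
```

```bash
python3 -m handwheel '[[0,0,-0.01,0],[0,0,-0.02,0],[0,0,-0.03,0],[0,0,-0.04,0],[0,0,-0.05,0],[0,0,-0.058,0],[0,0,-0.064,0],[0,0,-0.064,0],[0,0,-0.064,0]]'
```

```text
time: 18.83
position: [0.5138, -0.096, 0.1843]
tool_rot: [0.824, -0.567, -0.004, -0.002]
ft_force: [2.4, 8.9, -6.0]
grip_width: 0.026
grip_force: 55.0
```

```bash
python3 -m handwheel '[[-0.01,0,0,0],[-0.02,0.001,0,0],[-0.03,0.002,0,0],[-0.04,0.003,0,0],[-0.05,0.004,0,0],[-0.057,0.004,0,0],[-0.057,0.004,0,0],[-0.057,0.004,0,0]]'
```

```text
time: 19.5
position: [0.5094, -0.0841, 0.1852]
tool_rot: [0.824, -0.567, 0.0, -0.0]
ft_force: [4.8, 1.1, -8.9]
grip_width: 0.0262
grip_force: 55.0
```

```bash
python3 -m handwheel '[[-0.004,0,0.002,0],[-0.008,-0.001,0.004,0],[-0.01,-0.002,0.005,0],[-0.01,-0.002,0.005,0],[-0.01,-0.002,0.005,0]]'; python3 - <<'E'
from h import *
a=vision.camera("side")["frame"][120:300,200:360,::-1];b=vision.camera("scene")["frame"][100:280,230:390,::-1]
cv2.imwrite("pics/f.png",cv2.resize(np.hstack([a,b]),None,fx=2.5,fy=2.5,interpolation=3))
E
```

```text
time: 19.92
position: [0.5095, -0.084, 0.1845]
tool_rot: [0.824, -0.566, 0.002, 0.001]
ft_force: [3.2, -7.1, -6.0]
grip_width: 0.0262
grip_force: 55.0
```

View pics/f.png

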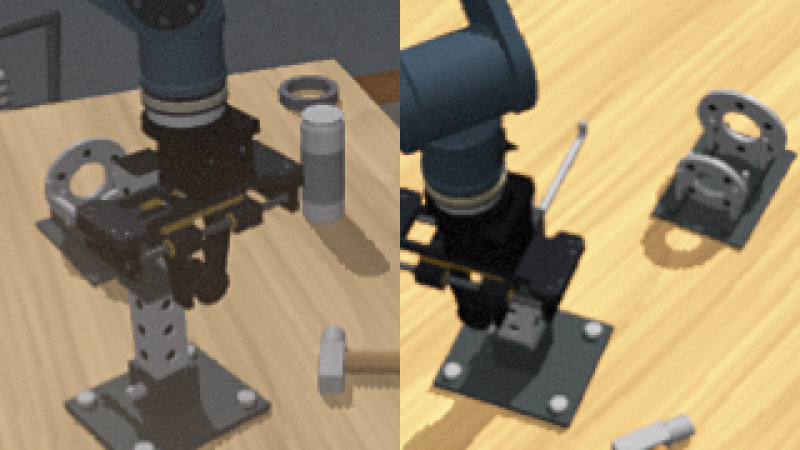

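The ring stands in its slot. The knob is back at its home position to within 0.1 mm, about 31 mm higher, and doesn't move under a 7 N push. I'm handing in.

```bash
python3 -c "
from rig import job
print(job.hand_in())"
```

```text
the job is handed in; nothing more can be done
None
```

The flange ring stands on edge in the empty rack slot, the rest is one hole higher (about 31 mm up), and the gripper is holding the pin fully home, ready for you to tighten the side screw; the job was handed in at about 20 s, with no verdict returned.

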